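# Run a fingertip along the row of flip-top vials to shut their caps

### The arm

A 7-joint arm with a two-finger parallel gripper is mounted at the origin on the work surface. World frame = base frame: x ahead of the robot, y to its left, z up, the work surface at z = 0. Lengths are in m, angles in rad, forces in N, time in s.
With the tool pointing down it reaches from about 0.425 to 0.875 m from the base axis. Payload 4.7 kg.
Tool frame: the origin (TCP) lies midway between the tips of the shut fingers; the grasp point (between the pads) lies 19 mm behind it; x points along the fingers, z is the direction in which the jaws open and shut, and the axes are right-handed (so a half turn about x gives the same grasp; the last joint's range is limited). The gripper opens to 87 mm and grips with 3 to 60 N. Pads are 19 mm wide; open, the fingers measure 117 mm over their backs; the gripper's body (75 mm by 190 mm) begins 51 mm behind the grasp point.
Start: joints at [-1.158, 0.321, -0.07, 1.45, 0.023, 1.371, -0.057], TCP at [0.252, 0.599, 0.223] pointing down, gripper open.
Joint ranges: [-2.86, 2.86], [-0.3, 2.09], [-1.38, 1.24], [0.06, 2.45], [-1.56, 4.7], [0.09, 2.05], [-2.69, 2.69]. Speed limits (rad/s): [2.57, 2.57, 3.14, 3.14, 3.14, 3.14, 3.14].

### API

Orientations are given as [roll, pitch, yaw] about the fixed x, y, z axes, in that order (R = Rz(yaw) Ry(pitch) Rx(roll)).
In Python, from bench import * gives the robot as it stands.
- The arm moves only by the tool carry_out, never from a script. Its argument "increments" is text: rows parted by semicolons, each of 6 numbers parted by spaces: the shift along the tool's x, y, z scaled (see below), then the turn, a rotation vector about the tool's x, y, z scaled (see below). A call has 1 to 12 rows; each row shifts and turns the pose as measured when the row begins, along the tool's axes as they then stand; what a row does not reach is not made up. The controller multiplies each number of a shift by 0.5 m and each number of a turn by 30 degrees. A row lasts 1/8 s, in which the tool goes at most 62.5 mm and 10.7 degrees, less where a joint would pass 70% of its speed; a pose out of reach is approached as far as the arm can. A call with a number of a shift or a turn outside -1 to 1 is refused whole. A call with a gripper value outside its range is refused whole. "jaw" is the closure, from 0 (fully open) to 1 (shut), set as the call begins (left out, the last holds). The fingers move at their own pace and stop on an object; the grip force is fixed at half the most. Time passes only in rows, so rows that do not move let the fingers close. It gives the time, the measured TCP pose, the force and the opening at its end, in the units of the state.
- get_state(): the state, without advancing time (a new reading comes with each control period).
- get_image(name): name is "scene" or "top"; returns (picture, depth): 384x512x3 uint8, red, green, blue; 384x512 float32, m along the optical axis (not along the pixel's ray), 0 where there is no reading.
- camera_params(name): a dict with "fx", "fy", "cx", "cy" (pixels), "R" (3x3) and "t" (3): a world point X has camera coordinates R X + t. Camera axes: x right, y down, z forward; pixel columns grow to the right and rows downward; lengths in m; the calibration is good to about 2 mm. A picture is of the moment at which its call begins. camera_params takes no time and is no camera call.
- close_job(): hands the job in, once; it reports no verdict.
Trained networks look in the newest picture that a camera, given by its name, has taken for a name from the list of things; names that differ only in an ending like _2 or _b are one class to them, and where a whole thing is asked for, a point or a joint stands for the part that bears it (a point fixed in the world has none). Each returns a list of dicts, best first, with "conf" (0 to 1); they miss things now and then, are a little off and sometimes report something else, mostly with a low value. They report only what shows in the picture. A call takes as long as a camera call.
- spot_in(camera, thing): "box" ([left, top, width, height] in pixels, round what is visible of it).
- masks_of(camera, thing): "pixels" (384x512 bool, what is visible of it) and "box" ([left, top, width, height] in pixels, round what is visible of it).
The state is a dict: "clock": time; "joint_positions": joint angles; "joint_vel": joint speeds; "joint_efforts": joint torques, N m; "ee_pos": TCP position; "eef_rot": TCP orientation; "ft_force": force on the tool from outside, world axes, zero at the start; "ft_torque": the same for the moment, N m; "width": finger opening in m.
Only numpy, scipy, OpenCV 4.12 (cv2) and the standard library are available. Lean on these libraries where they do the work, as an engineer would, in place of code of your own. Each camera call takes 0.05 s, during which the arm holds its last target. There are 200 camera calls.

### The job

The five flip-top vials in the metal block have been left ajar. With the fingertips, stroke along the curved row with a light touch, starting at the end where you meet each cap's hinge first and its raised lip last, so that the caps are pressed fully shut one after another from the first to the last. Only touch and press: do not grip, lift, shift or tilt the block or prise a cap further open, and leave everything else on the bench and on the block where it stands.

Things in the scene. Friction and masses are not known exactly. Their poses are not given: they have to be found in the camera images.
- block: Loose, heavy (about 2.8 kg) low aluminium vial block, 125 x 235 x 36 mm high. Origin on its underside, z up. The five vials stand in it in a curved row (an arc of 170 mm radius in plan, 38 mm between neighbours) that runs along the block's long axis from vial 1 (-y end of the block) to vial 5 (+y end) and bulges towards the block's -x side. The white vial necks rise to 58 mm above the bench, their caps when shut to 62 mm.
- cap1 (a joint): Hinge of the first vial's white flip cap, rad: 0 = fully shut, grows as its lip rises (starts ajar at 0.3 to 0.55, range to 1.9). A stiff hinge: it stays where it is left; about 0.02 N m of friction, no spring. The cap is a disc 26 mm across and 4 mm thick with an 11 mm wide lip that ends 31 mm from the hinge.
- cap1_hinge (a point): Point on the block over the hinge of the first vial's cap, level with the shut cap's top (62 mm above the bench); does not move with the cap. The vial's centre is 14 mm from it, towards the lip. A rounded white hinge barrel, 14 mm wide, lies 2 mm under it. The hinge is on the side away from the next vial, so going from cap 1 to cap 5 one meets each hinge first and its raised lip last.
- cap1_lip (a point): Outermost end of the first cap's lip, on its top face; moves with the cap. Horizontally it points from the hinge along the row, towards the next vial.
- cap2 (a joint): Hinge of the second vial's white flip cap, rad: 0 = fully shut, grows as its lip rises (starts ajar at 0.3 to 0.55, range to 1.9). A stiff hinge: it stays where it is left; about 0.02 N m of friction, no spring. The cap is a disc 26 mm across and 4 mm thick with an 11 mm wide lip that ends 31 mm from the hinge.
- cap2_hinge (a point): Point on the block over the hinge of the second vial's cap, level with the shut cap's top (62 mm above the bench); does not move with the cap. The vial's centre is 14 mm from it, towards the lip. A rounded white hinge barrel, 14 mm wide, lies 2 mm under it. The hinge is on the side away from the next vial, so going from cap 1 to cap 5 one meets each hinge first and its raised lip last.
- cap2_lip (a point): Outermost end of the second cap's lip, on its top face; moves with the cap. Horizontally it points from the hinge along the row, towards the next vial.
- cap3 (a joint): Hinge of the third vial's white flip cap, rad: 0 = fully shut, grows as its lip rises (starts ajar at 0.3 to 0.55, range to 1.9). A stiff hinge: it stays where it is left; about 0.02 N m of friction, no spring. The cap is a disc 26 mm across and 4 mm thick with an 11 mm wide lip that ends 31 mm from the hinge.
- cap3_hinge (a point): Point on the block over the hinge of the third vial's cap, level with the shut cap's top (62 mm above the bench); does not move with the cap. The vial's centre is 14 mm from it, towards the lip. A rounded white hinge barrel, 14 mm wide, lies 2 mm under it. The hinge is on the side away from the next vial, so going from cap 1 to cap 5 one meets each hinge first and its raised lip last.
- cap3_lip (a point): Outermost end of the third cap's lip, on its top face; moves with the cap. Horizontally it points from the hinge along the row, towards the next vial.
- cap4 (a joint): Hinge of the fourth vial's white flip cap, rad: 0 = fully shut, grows as its lip rises (starts ajar at 0.3 to 0.55, range to 1.9). A stiff hinge: it stays where it is left; about 0.02 N m of friction, no spring. The cap is a disc 26 mm across and 4 mm thick with an 11 mm wide lip that ends 31 mm from the hinge.
- cap4_hinge (a point): Point on the block over the hinge of the fourth vial's cap, level with the shut cap's top (62 mm above the bench); does not move with the cap. The vial's centre is 14 mm from it, towards the lip. A rounded white hinge barrel, 14 mm wide, lies 2 mm under it. The hinge is on the side away from the next vial, so going from cap 1 to cap 5 one meets each hinge first and its raised lip last.
- cap4_lip (a point): Outermost end of the fourth cap's lip, on its top face; moves with the cap. Horizontally it points from the hinge along the row, towards the next vial.
- cap5 (a joint): Hinge of the last vial's white flip cap, rad: 0 = fully shut, grows as its lip rises (starts ajar at 0.3 to 0.55, range to 1.9). A stiff hinge: it stays where it is left; about 0.02 N m of friction, no spring. The cap is a disc 26 mm across and 4 mm thick with an 11 mm wide lip that ends 31 mm from the hinge.
- cap5_hinge (a point): Point on the block over the hinge of the last vial's cap, level with the shut cap's top (62 mm above the bench); does not move with the cap. The vial's centre is 14 mm from it, towards the lip. A rounded white hinge barrel, 14 mm wide, lies 2 mm under it. The hinge is on the side away from the next vial, so going from cap 1 to cap 5 one meets each hinge first and its raised lip last.
- cap5_lip (a point): Outermost end of the last cap's lip, on its top face; moves with the cap. Horizontally it points from the hinge along the row, towards the next vial.
- spare_mid (a point): Middle (half-way up) of a loose spare screw-top vial, 25 mm across, 45 mm high, standing on top of the block beside the row, inside its curve, at least 60 mm from the centre of any cap. Not to be disturbed.
- cup_mid (a point): Middle of a small loose white ceramic weighing cup, 32 mm across, 26 mm high, standing on top of the block beside the row, inside its curve, at least 60 mm from the centre of any cap. Not to be disturbed.
- funnel1_mid (a point): Middle (half-way up) of a loose white sample bottle with a funnel, 66 mm across at the top, 88 mm high, on the bench away from the block. Not to be disturbed.
- funnel2_mid (a point): Middle (half-way up) of a loose second bottle with a funnel, the same, on the bench away from the block. Not to be disturbed.
- funnel3_mid (a point): Middle (half-way up) of a loose third bottle with a funnel, the same, on the bench away from the block. Not to be disturbed.
- small_flask_mid (a point): Middle (half-way up) of a loose stoppered volumetric flask, 68 mm across, 154 mm high, on the bench away from the block. Not to be disturbed.
- beaker_mid (a point): Middle (half-way up) of a loose glass beaker, 70 mm across, 80 mm high, on the bench away from the block. Not to be disturbed.
- amber_jar_mid (a point): Middle (half-way up) of a loose amber glass jar, 56 mm across, 75 mm high, on the bench away from the block. Not to be disturbed.

How it is judged:
On the way, in this order (a step that is already met when the one before it is completed fails the run):
1. the first cap is shut (value of joint cap1 below 0.12 rad), for 0.1 s.
2. the third cap is shut, the first two before it (value of joint each of cap1, cap2, cap3 below 0.12 rad), for 0.1 s.
3. all five caps are shut (all of step 2 and value of joint each of cap4, cap5 below 0.12 rad), for 0.1 s.
At the end, for the whole second after the job is handed in: All five caps are shut to within 0.12 rad (lip within 4 mm of closed); the block is at rest, flat on the bench and within 20 mm of where it was; the spare vial, the cup and the other loose things are within 25 mm of where they were (all of step 3 and distance of block from where it was at the start of the episode below 0.02 m and linear speed of block below 0.02 m/s and angle between block's own z axis and vertical below 0.05 rad and distance of each of spare_mid, cup_mid, funnel1_mid, funnel2_mid, funnel3_mid, small_flask_mid, beaker_mid, amber_jar_mid from where it was at the start of the episode below 0.025 m); the robot touches nothing.
It fails at once if a cap is shut (within 0.12 rad) while the one before it in the row is still clearly open (over 0.2 rad) ((value of joint cap2 below 0.12 rad and value of joint cap1 above 0.2 rad) or (value of joint cap3 below 0.12 rad and value of joint cap2 above 0.2 rad) or (value of joint cap4 below 0.12 rad and value of joint cap3 above 0.2 rad) or (value of joint cap5 below 0.12 rad and value of joint cap4 above 0.2 rad)).
It fails at once if a cap is prised further open (over 0.8 rad) (value of joint any of cap1, cap2, cap3, cap4, cap5 above 0.8 rad).
It fails at once if the touch is not light: over 45 N of the fingers on the block and its caps (contact force between the fingers and block above 45 N).
It fails at once if the block is lifted, shifted (over 20 mm) or tipped (distance of block from where it was at the start of the episode above 0.02 m or height (world z) of block above 0.008 m or angle between block's own z axis and vertical above 0.1 rad).
It fails at once if a bystander is moved by over 25 mm, lifted or knocked over (distance of any of spare_mid, cup_mid, funnel1_mid, funnel2_mid, funnel3_mid, small_flask_mid, beaker_mid, amber_jar_mid from where it was at the start of the episode above 0.025 m).
It also fails if it takes over 42 s, if anything falls off the work surface, if the arm or the gripper's body presses on something with over 40 N, if the wrist force passes 120 N, or if a joint passes its speed limit or range.

## Working session

There is one attempt and no reset: what is moved stays moved. The work goes in short steps, Python scripts to look and compute and a tool call to move; the robot and the scene stay as the last step left them, time stands still between calls to the robot, and variables do not carry over. Pictures are saved under pics/ and viewed, about 8 in all and at most 12, crops included, and the job is handed in when it is done.

Besides the shell and the picture viewer there is one more tool, called as a command line: name --argument value ..., lists and objects as JSON in quotes. carry_out: Moves the arm, as the interface text tells. Its arguments: {"type":"object","properties":{"increments":{"type":"string"},"jaw":{"type":"number"}},"required":["increments"]}

```bash
mkdir -p pics
python3 - <<'E'
from bench import *
import cv2,numpy as np
s=get_state();print(s)
for n in("scene","top"):
    im,d=get_image(n);np.savez(f"{n}0.npz",im=im,d=d);cv2.imwrite(f"pics/{n}0.png",im[:,:,::-1]);p=camera_params(n);print(n,p)
E
```

```text
{'clock': 0.0, 'joint_positions': array([-1.15790114,  0.32182549, -0.07005264,  1.4516559 ,  0.02262377,
        1.37076229, -0.05690109]), 'joint_vel': array([ 1.87729289e-04, -4.09004669e-04,  9.50573824e-04,  1.24760022e-03,
       -3.78307331e-04,  2.39477101e-04,  5.23948801e-05]), 'joint_efforts': array([ 8.25380466e-04, -4.91289139e+01, -4.03392361e-01, -3.12528312e+01,
       -6.38298341e-02,  4.39305918e-02,  1.84798878e-04]), 'ee_pos': array([0.25226546, 0.59847354, 0.22146922]), 'eef_rot': array([-3.07241971,  1.56893148, -1.90041522]), 'ft_force': array([-0.89005489, -0.51118955,  0.149972  ]), 'ft_torque': array([-0.01930428, -0.00735329,  0.02232509]), 'width': 0.08732055777266087}
scene {'fx': 375.20968306049065, 'fy': 375.20968306049065, 'cx': 262.9681119175596, 'cy': 187.43349989022357, 'R': array([[-0.59327641,  0.80499196, -0.00332391],
       [ 0.60117812,  0.44031271, -0.6668655 ],
       [-0.5353578 , -0.39763383, -0.74517069]]), 't': array([ 0.27855632, -0.24854605,  1.25653567])}
top {'fx': 405.5671337351539, 'fy': 405.5671337351539, 'cx': 254.6355840093134, 'cy': 191.22689487783643, 'R': array([[-0.00801165, -0.99993129, -0.0085568 ],
       [-0.98044829,  0.00953747, -0.19654563],
       [ 0.19661373,  0.00681484, -0.98045734]]), 't': array([-0.00301699,  0.50009861,  1.08762651])}
```

View pics/top0.png

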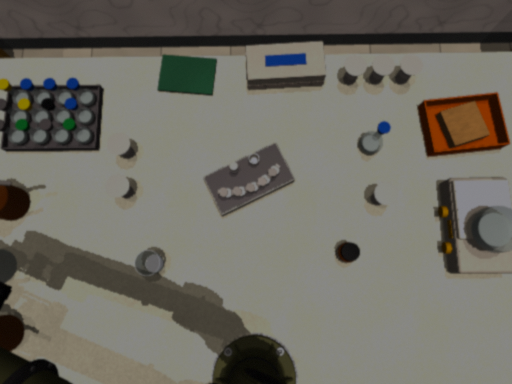

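View pics/scene0.png

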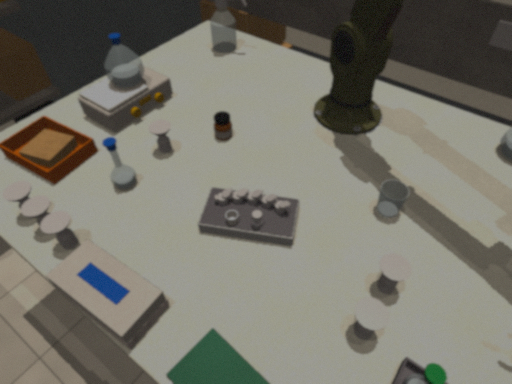

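The top view shows the block at about (250,178). The row runs from (275,170), which is vial 1 at the -y end, to (225,192), with the spare vial and cup above it. Next I measure the block pose from depth.

```bash
cat > h.py <<'E'
from bench import *
import cv2,numpy as np
def cloud(n,d):
    p=camera_params(n);v,u=np.mgrid[:384,:512];
    c=np.stack([(u-p["cx"])/p["fx"]*d,(v-p["cy"])/p["fy"]*d,d],-1)
    return (c-p["t"])@p["R"]
def proj(n,X):
    p=camera_params(n);c=np.asarray(X)@p["R"].T+p["t"]
    return np.stack([c[...,0]/c[...,2]*p["fx"]+p["cx"],c[...,1]/c[...,2]*p["fy"]+p["cy"]],-1)
# row in block frame: centres on 170 mm arc, bulging to -x; x offset x0
def model(x0):
    a=(np.arange(5)-2)*2*np.arcsin(.019/.17)
    C=np.stack([x0+.17*(1-np.cos(a)),.17*np.sin(a)],1);T=np.stack([np.sin(a),np.cos(a)],1)
    return C,T
E
python3 - <<'E'
from h import *
for n in("scene","top"):
    z=np.load(f"{n}0.npz");P=cloud(n,z["d"]);im=z["im"]
    u0,v0,u1,v1=(195,175,305,250) if n=="scene" else (195,135,305,220)
    Q=P[v0:v1,u0:u1];m=(abs(Q[...,2]-.036)<.006)
    pts=Q[m][:,:2].astype(np.float32)
    # keep largest comp
    k,l,s,c=cv2.connectedComponentsWithStats(m.astype(np.uint8));j=1+s[1:,4].argmax();
    pts=Q[l==j][:,:2].astype(np.float32);r=cv2.minAreaRect(pts);print(n,r,np.median(Q[l==j][:,2]),"bench z",np.median(P[250:280,200:300,2]))
    g=(Q[...,2]>.052)
    k,l,s,c=cv2.connectedComponentsWithStats(g.astype(np.uint8))
    for j in range(1,k):
        if s[j,4]>5:q=Q[l==j];print(s[j,4],q.mean(0).round(4),q[:,2].max().round(4))
    cv2.imwrite(f"pics/{n}0c.png",cv2.resize(im[v0:v1,u0:u1,::-1],None,fx=7,fy=7,interpolation=cv2.INTER_CUBIC))
E
```

```text
scene ((0.5426211357116699, 0.010588452219963074), (0.12705236673355103, 0.23502030968666077), 26.00307273864746) 0.03659599189697537 bench z -0.00029334641151281096
683 [0.5225 0.0025 0.064 ] 0.7715
92 [5.967e-01 3.000e-04 6.660e-02] 0.7715
133 [0.5696 0.0543 0.0731] 0.083
top ((0.5417391061782837, 0.00977790355682373), (0.1256842166185379, 0.23481033742427826), 26.017070770263672) 0.03695810324211947 bench z 0.000432212131540897
47 [ 0.5804 -0.0053  0.1074] 1.1646
78 [0.5599 0.0499 0.0903] 1.1646
567 [0.5151 0.005  0.0727] 1.1646
```

View pics/top0c.png

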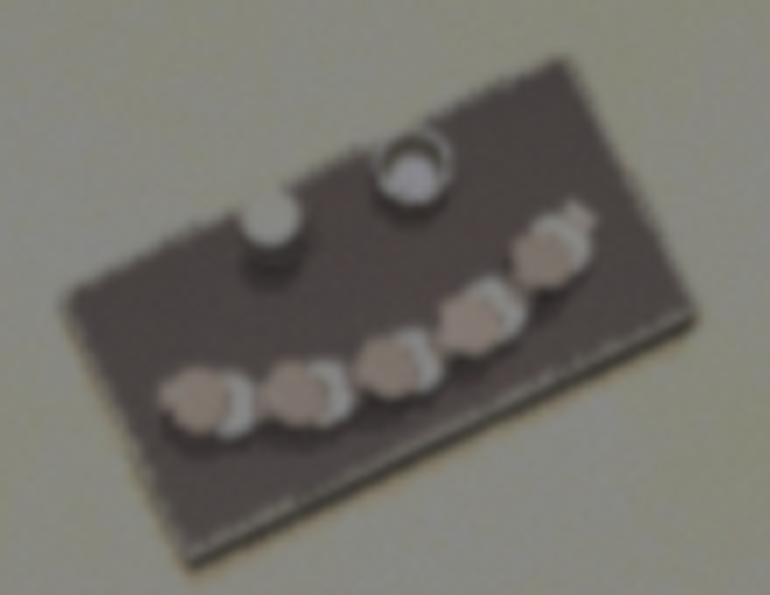

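View pics/scene0c.png

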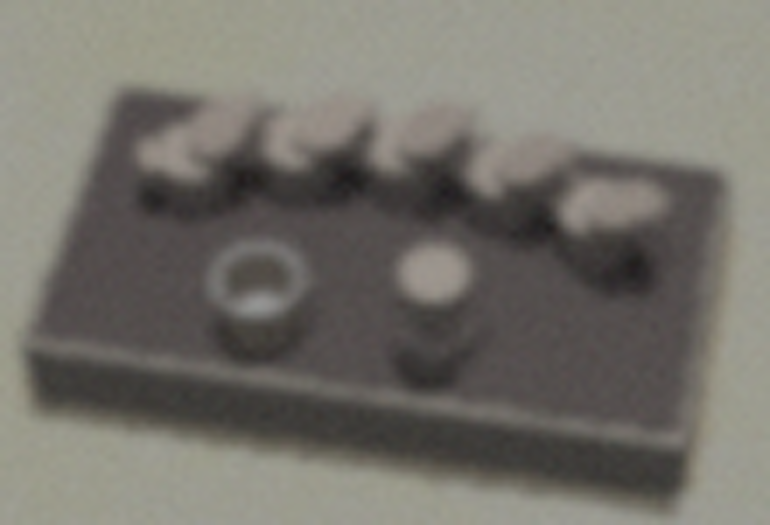

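The top crop shows vial 1 with its hinge tab at the right (580,215) and the last lip at the left (165,390). In the scene crop each disc is raised towards vial 5. Both agree with the description. Next I fit the row and work out the approach.

```bash
cat >> h.py <<'E'
from scipy.spatial.transform import Rotation as Ro
B=np.array([.5422,.0102]);TH=np.radians(26.0);RB=np.array([[np.cos(TH),-np.sin(TH)],[np.sin(TH),np.cos(TH)]])
E
python3 - <<'E'
from h import *
from scipy.optimize import minimize
for n in("scene","top"):
    z=np.load(f"{n}0.npz");P=cloud(n,z["d"]);u0,v0,u1,v1=(195,175,305,250) if n=="scene" else (195,135,305,220)
    Q=P[v0:v1,u0:u1].reshape(-1,3);Q=Q[(Q[:,2]>.05)&(Q[:,2]<.085)]
    b=(Q[:,:2]-B)@RB
    for lo in(.052,.064):
        k=(Q[:,2]>lo)&(b[:,0]<.02+.0*lo)
        f=lambda p:np.abs(np.hypot(b[k,0]-p[0],b[k,1]-p[1])-.17).mean()
        r=minimize(f,[.15,0],method="Nelder-Mead");print(n,lo,k.sum(),"arc centre",r.x,"x0",r.x[0]-.17,r.fun)
    x0=r.x[0]-.17;C,T=model(x0)
    for i in range(5):
        d=b-(C[i]-.014*T[i]);s=d@T[i];w=abs(d@np.array([T[i][1],-T[i][0]]))<.005
        print(i+1,[(round(np.median(Q[w&(abs(s-q)<.003),2]),4) if (w&(abs(s-q)<.003)).any() else None) for q in np.arange(-.003,.034,.006)])
s=get_state();R=Ro.from_euler("xyz",s["eef_rot"]).as_matrix();print(R.round(3))
E
```

```text
scene 0.052 682 arc centre [ 0.14019653 -0.0006413 ] x0 -0.029803466796874817 0.005935340162982907
scene 0.064 299 arc centre [ 0.13793335 -0.00189655] x0 -0.03206665039062509 0.0058147548246042825
1 [np.float64(0.0587), np.float64(0.0586), np.float64(0.0571), np.float64(0.0623), np.float64(0.065), np.float64(0.07), np.float64(0.0723)]
2 [np.float64(0.0726), np.float64(0.059), np.float64(0.0593), np.float64(0.0582), np.float64(0.0635), np.float64(0.0661), np.float64(0.0683)]
3 [np.float64(0.0699), np.float64(0.0608), np.float64(0.0573), np.float64(0.0623), np.float64(0.0654), np.float64(0.0686), np.float64(0.0721)]
4 [np.float64(0.0721), np.float64(0.0592), np.float64(0.0574), np.float64(0.0612), np.float64(0.066), np.float64(0.0702), np.float64(0.0735)]
5 [np.float64(0.067), np.float64(0.0588), np.float64(0.0579), np.float64(0.0647), np.float64(0.0671), np.float64(0.0685), np.float64(0.0727)]
top 0.052 563 arc centre [ 0.13552368 -0.00015717] x0 -0.03447631835937512 0.0057807176277446986
top 0.064 310 arc centre [ 0.13572693 -0.00057266] x0 -0.034273071289062484 0.0055461928358566176
1 [np.float64(0.0589), np.float64(0.0612), np.float64(0.0569), np.float64(0.0651), np.float64(0.0654), np.float64(0.0707), np.float64(0.0738)]
2 [np.float64(0.0748), np.float64(0.0591), np.float64(0.0584), np.float64(0.0628), np.float64(0.065), np.float64(0.0667), np.float64(0.0692)]
3 [np.float64(0.0704), np.float64(0.0638), np.float64(0.0593), np.float64(0.0639), np.float64(0.0664), np.float64(0.0713), np.float64(0.0735)]
4 [np.float64(0.0742), np.float64(0.0583), np.float64(0.0568), np.float64(0.0623), np.float64(0.066), np.float64(0.0692), np.float64(0.0752)]
5 [np.float64(0.0755), np.float64(0.062), np.float64(0.0591), np.float64(0.0625), np.float64(0.0675), np.float64(0.0686), np.float64(0.0739)]
[[-0.001 -0.922  0.388]
 [-0.002  0.388  0.922]
 [-1.    -0.    -0.002]]
```

Run:
```python
from h import *
C,T=model(-.033);out=[]
for n,(u0,v0,u1,v1) in dict(scene=(200,180,300,225),top=(210,155,290,205)).items():
    im=np.load(n+"0.npz")["im"][v0:v1,u0:u1,::-1];k=8
    im=cv2.resize(im,None,fx=k,fy=k,interpolation=cv2.INTER_CUBIC);im=cv2.convertScaleAbs(im,alpha=1.4)
    def pt(b,z,c):
        w=np.r_[B+RB@b,z];p=(proj(n,w)-[u0,v0]+.5)*k;cv2.circle(im,tuple(int(x) for x in p),4,c,-1)
    for c,t in zip(C,T):
        pt(c,.058,(0,255,0));pt(c-.014*t,.062,(0,0,255));pt(c-.014*t+t*.031*np.cos(.42),.062+.031*np.sin(.42),(255,0,0))
    for sx in(-1,1):
        for sy in(-1,1):pt(np.array([sx*.0625,sy*.1175]),.036,(0,255,255))
    im=cv2.resize(im,(640,int(im.shape[0]*640/im.shape[1])));out.append(im)
o=np.vstack(out);o=cv2.resize(o,(int(o.shape[1]*600/o.shape[0]),600)) if o.shape[0]>600 else o
cv2.imwrite("pics/ov.png",o)
```

```text
(no output)
```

View pics/ov.png

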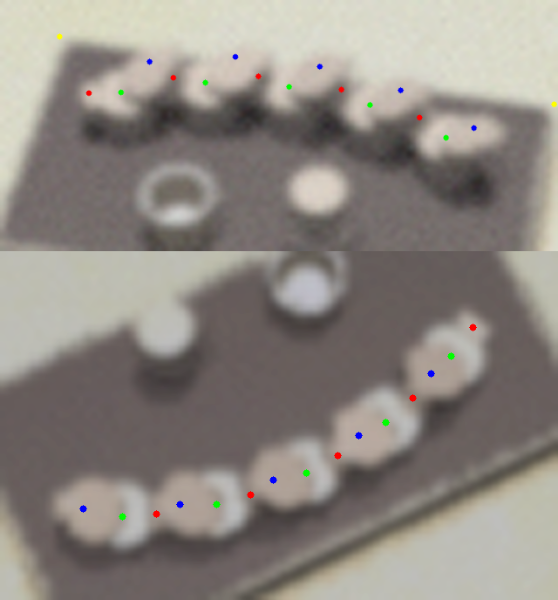

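The overlay puts the row model within a few mm along the row (x0 ≈ -0.033) and shows it about 5 mm short at the lips. A level stroke with some overrun will absorb that. I approach high with the jaws shut.

carry_out --increments "0 -0.094 -0.082 0 0 0;0 -0.094 -0.082 0 0 0;0 -0.094 -0.082 0 0 0;0 -0.094 -0.082 0 0 0;0 -0.094 -0.082 0 0 0;0 -0.094 -0.082 0 0 0;0 -0.094 -0.082 0 0 0;0 -0.094 -0.082 0 0 0;0 -0.094 -0.082 0 0 0;0 -0.094 -0.082 0 0 0;0 -0.094 -0.082 0 0 0;0 -0.094 -0.082 0 0 0" --jaw 1

```text
clock: 1.6
ee_pos: [0.5802, -0.0726, 0.2172]
eef_rot: [2.388, 1.566, -2.711]
ft_force: [1.4, 0.9, 0.4]
width: 0.0003
```

```bash
cat >> h.py <<'E'
C,T=model(-.033)
def go(s_rel,z):
    """s_rel: arc length from hinge 1's cap centre; prints increments needed (tool units) to that pose"""
    st=get_state();R=Ro.from_euler("xyz",st["eef_rot"]).as_matrix();p=st["ee_pos"]
    a0=-2*2*np.arcsin(.019/.17);a=a0+max(s_rel,0)/.17
    a=min(a,-a0)
    b=np.array([-.033+.17*(1-np.cos(a)),.17*np.sin(a)]);t=np.array([np.sin(a),np.cos(a)])
    b=b+t*(s_rel-(a-a0)*.17)
    tg=np.r_[B+RB@b,z];ty=np.r_[RB@t,0];tx=np.array([0,0,-1.]);Rt=np.stack([tx,ty,np.cross(tx,ty)],1)
    print("clock",st["clock"],"p",p.round(4),"target",tg.round(4),"F",st["ft_force"].round(2))
    print("shift units",(R.T@(tg-p)/.5).round(4),"turn units",(Ro.from_matrix(R.T@Rt).as_rotvec()/np.radians(30)).round(3))
    cur=RB.T@(p[:2]-B);ph=np.arctan2(cur[1],.137-cur[0]);print("arc s",((ph-a0)*.17).round(4),"radial err",(np.hypot(.137-cur[0],cur[1])-.17).round(4))
E
python3 -c "
from h import *
go(-.034,.1);print(get_state()['joint_positions'])"
```

```text
clock 1.6 p [ 0.5802 -0.0726  0.2172] target [ 0.5866 -0.0842  0.1   ] F [1.44 0.94 0.39]
shift units [ 0.2344 -0.0213 -0.0159] turn units [ 0.54  -0.008 -0.005]
arc s -0.0224 radial err -0.0037
[-0.38651944  0.20013001  0.53478384  1.641711   -0.10177201  1.33237463
  1.34854893]
```

carry_out --increments "0.05 -0.005 -0.004 0.135 -0.002 -0.001;0.06 -0.005 -0.004 0.135 -0.002 -0.001;0.06 -0.005 -0.004 0.135 -0.002 -0.001;0.06 -0.006 -0.004 0.135 -0.002 -0.001;0 0 0 0 0 0"

```text
clock: 2.22
ee_pos: [0.585, -0.0938, 0.0975]
eef_rot: [-3.049, 1.566, -2.168]
ft_force: [0.6, -0.5, -0.1]
width: 0.0003
```

```bash
python3 -c "
from h import *
go(-.034,.0635)"
```

```text
clock 2.225 p [ 0.585  -0.0938  0.0975] target [ 0.5866 -0.0842  0.0635] F [ 0.6  -0.52 -0.1 ]
shift units [0.0679 0.0098 0.0172] turn units [-0.039 -0.009  0.001]
arc s -0.0363 radial err 0.0127
```

carry_out --increments "0.02 0.003 0.006 -0.015 -0.003 0;0.02 0.003 0.006 -0.015 -0.003 0;0.015 0.003 0.005 -0.01 -0.003 0;0.006 0 0 0 0 0;0 0 0 0 0 0"

```text
clock: 2.85
ee_pos: [0.5892, -0.0826, 0.0683]
eef_rot: [-0.722, 1.565, 0.187]
ft_force: [-0.3, 0.5, 0.5]
width: 0.0005
```

```bash
python3 -c "
from h import *
go(-.034,.0635)"
```

```text
clock 2.85 p [ 0.5892 -0.0826  0.0683] target [ 0.5866 -0.0842  0.0635] F [-0.31  0.53  0.47]
shift units [ 0.0096  0.0023 -0.0057] turn units [0.013 0.008 0.007]
arc s -0.0352 radial err 0.0008
```

carry_out --increments "0.005 0.001 -0.004 0.01 0.008 0.007;0.004 0 -0.002 0 0 0;0 0 0 0 0 0"

```text
clock: 3.22
ee_pos: [0.5872, -0.0853, 0.0642]
eef_rot: [-1.241, 1.57, -0.339]
ft_force: [0.1, -0.4, 0.6]
width: 0.0003
```

```bash
python3 -c "
from h import *
go(-.034,.0635)
im,d=get_image('top');cv2.imwrite('pics/a.png',cv2.resize(im[130:225,190:310,::-1],None,fx=5,fy=5,interpolation=cv2.INTER_CUBIC))"
```

```text
clock 3.225 p [ 0.5872 -0.0853  0.0642] target [ 0.5866 -0.0842  0.0635] F [ 0.11 -0.37  0.63]
shift units [0.0013 0.0024 0.0009] turn units [0.001 0.    0.001]
arc s -0.0346 radial err 0.004
```

View pics/a.png

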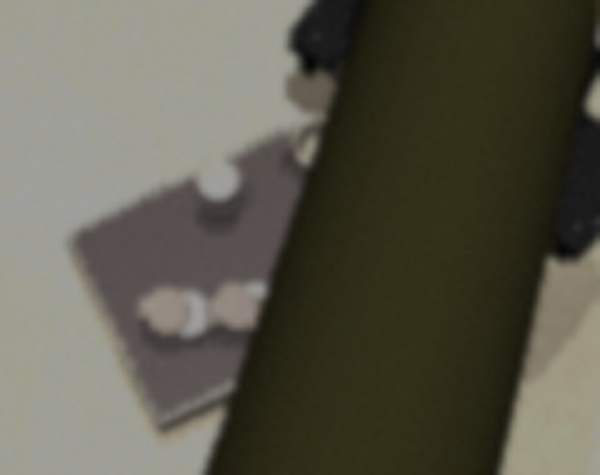

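The top view is now hidden by the arm, with only vials 4 and 5 visible at (165,310) and (235,305). The scene camera is used from here. I start the stroke over cap 1.

carry_out --increments "0.001 0.01 0.001 0 0 0;0 0.01 0 0 0 0;0 0.01 0 0 0 0;0 0.01 0 0 0 0;0 0.01 0 0 0 0;0 0.01 0 0 0 0"

```text
clock: 4.03
ee_pos: [0.5637, -0.0655, 0.0645]
eef_rot: [-1.15, 1.567, -0.248]
ft_force: [2.0, -2.2, 1.3]
width: 0.0006
```

```bash
python3 -c "
from h import *
go(0,.0635)
im,d=get_image('scene');cv2.imwrite('pics/b.png',cv2.resize(im[140:260,180:320,::-1],None,fx=5,fy=5,interpolation=cv2.INTER_CUBIC))"
```

```text
clock 4.025 p [ 0.5637 -0.0655  0.0645] target [ 0.5599 -0.0631  0.0635] F [ 2.02 -2.2   1.31]
shift units [ 0.002   0.009  -0.0009] turn units [0.001 0.003 0.007]
arc s -0.0045 radial err -0.0004
```

View pics/b.png

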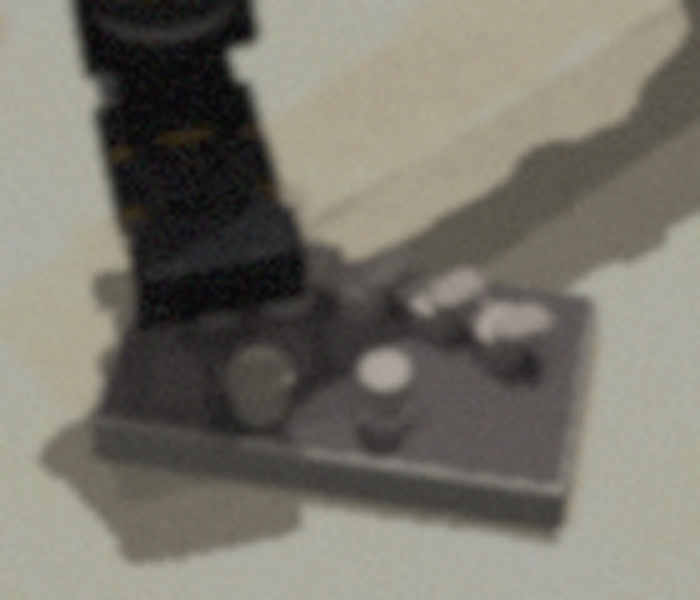

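The scene crop shows the fingers over cap 1 at about (230,290), with caps 4 and 5 still raised at (455,285) and (515,320). Contact is light at about 3 N. I carry on, a shade lower.

carry_out --increments "0.002 0.01 -0.001 0.02 0.002 0.004;0.001 0.01 0 0.05 0 0;0 0.01 0 0.056 0 0;0 0.01 0 0.056 0 0"

```text
clock: 4.58
ee_pos: [0.546, -0.0516, 0.0628]
eef_rot: [1.419, 1.57, 2.22]
ft_force: [0.2, 0.0, 0.7]
width: 0.0004
```

```bash
python3 -c "
from h import *
go(.038,.063)"
```

```text
clock 4.575 p [ 0.546  -0.0516  0.0628] target [ 0.533  -0.0364  0.063 ] F [0.17 0.01 0.66]
shift units [-0.0003  0.0399  0.0036] turn units [ 0.234  0.    -0.002]
arc s 0.018 radial err 0.0005
```

carry_out --increments "0 0.01 0.0005 0.058 0 0;0 0.01 0.0005 0.058 0 0;0.001 0.01 0.0005 0.058 0 0;0 0.01 0.0005 0.058 0 0;0.001 0.01 0 0.056 0 0;0 0.01 0 0.056 0 0"

```text
clock: 5.32
ee_pos: [0.5264, -0.0289, 0.0625]
eef_rot: [-1.358, 1.569, -0.751]
ft_force: [0.8, -1.0, 2.0]
width: 0.0005
```

```bash
python3 -c "
from h import *
go(.076,.063)"
```

```text
clock 5.325 p [ 0.5264 -0.0289  0.0625] target [ 0.5126 -0.0044  0.063 ] F [ 0.77 -0.95  2.01]
shift units [-0.0011  0.0559  0.0054] turn units [0.292 0.001 0.003]
arc s 0.0479 radial err 0.0007
```

carry_out --increments "0 0.01 0.0008 0.052 0 0;0 0.01 0.0008 0.052 0 0;0 0.01 0.0008 0.052 0 0;0 0.01 0.0008 0.052 0 0;0.001 0.01 0.0005 0.056 0 0;0 0.01 0.0005 0.056 0 0;0 0.01 0.0005 0.056 0 0"

```text
clock: 6.2
ee_pos: [0.5096, 0.0006, 0.0625]
eef_rot: [-1.65, 1.565, -1.255]
ft_force: [0.6, -1.2, 2.1]
width: 0.0005
```

```bash
python3 -c "
from h import *
go(.114,.063)"
```

```text
clock 6.2 p [0.5096 0.0006 0.0625] target [0.4999 0.0313 0.063 ] F [ 0.63 -1.22  2.08]
shift units [-0.0014  0.0642  0.0056] turn units [0.313 0.    0.01 ]
arc s 0.0818 radial err 0.0006
```

carry_out --increments "0 0.01 0.0008 0.05 0 0.003;0 0.01 0.0008 0.05 0 0.003;0 0.01 0.0008 0.05 0 0.002;0.0005 0.01 0.0008 0.05 0 0;0 0.01 0.0008 0.05 0 0;0 0.01 0.0008 0.055 0 0;0.0005 0.01 0.0005 0.055 0 0;0 0.01 0.0005 0.055 0 0"

```text
clock: 7.2
ee_pos: [0.4986, 0.0352, 0.0625]
eef_rot: [-1.935, 1.563, -1.775]
ft_force: [0.0, -2.3, 2.5]
width: 0.0009
```

```bash
python3 -c "
from h import *
go(.152,.063)"
```

```text
clock 7.2 p [0.4986 0.0352 0.0625] target [0.4953 0.069  0.063 ] F [ 0.01 -2.33  2.5 ]
shift units [-0.0015  0.0676  0.0042] turn units [ 0.289 -0.004  0.015]
arc s 0.1181 radial err 0.0004
```

carry_out --increments "0 0.01 0.0008 0.045 0 0.004;0 0.01 0.0008 0.045 0 0.004;0 0.01 0.0008 0.045 0 0.004;0.0005 0.01 0.0006 0.045 0 0.002;0 0.01 0.0006 0.045 0 0;0 0.01 0.0006 0.045 0 0;0.0005 0.01 0 0.02 0 0;0 0.01 0 0 0 0;0 0.01 0 0 0 0;0.0005 0.01 0 0 0 0;0 0.01 0 0 0 0;0 0.01 0 0 0 0"

```text
clock: 8.7
ee_pos: [0.4979, 0.0942, 0.0624]
eef_rot: [-2.072, 1.564, -2.079]
ft_force: [-0.4, -3.2, 5.0]
width: 0.0001
```

```bash
python3 -c "
from h import *
go(.18,.063)"
```

```text
clock 8.7 p [0.4979 0.0942 0.0624] target [0.4952 0.097  0.063 ] F [-0.43 -3.24  4.98]
shift units [-0.0013  0.0054 -0.0054] turn units [-0.025 -0.007  0.012]
arc s 0.1775 radial err -0.0008
```

carry_out --increments "0 0.01 -0.002 0 0 0;0 0.01 0 0 0 0;0 0.01 0 0 0 0;-0.02 0.005 0 0 0 0;-0.05 0 0 0 0 0;-0.1 0 0 0 0 0;-0.1 0 0 0 0 0;-0.06 0.08 0 0 0 0;0 0.1 0 0 0 0;0 0.1 0 0 0 0;0 0.1 0 0 0 0;0 0.05 0 0 0 0"

```text
clock: 10.2
ee_pos: [0.4932, 0.3427, 0.2345]
eef_rot: [2.579, 1.559, 2.573]
ft_force: [-0.8, -1.1, -0.3]
width: 0.0005
```

Run:
```python
from h import *
print(get_state()["ee_pos"],get_state()["ft_force"])
o=[]
for n,(u0,v0,u1,v1) in dict(scene=(195,170,305,250),top=(195,135,305,215)).items():
    im,d=get_image(n);P=cloud(n,d)
    o.append(cv2.convertScaleAbs(cv2.resize(im[v0:v1,u0:u1,::-1],(410,298),interpolation=cv2.INTER_CUBIC),alpha=1.4))
    Q=P[v0:v1,u0:u1];m=abs(Q[...,2]-.036)<.006;k,l,s,c=cv2.connectedComponentsWithStats(m.astype(np.uint8));j=1+s[1:,4].argmax()
    print(n,cv2.minAreaRect(Q[l==j][:,:2].astype(np.float32)))
    Q=Q.reshape(-1,3);b=(Q[:,:2]-B)@RB
    for i in range(5):
        e=b-(C[i]-.014*T[i]);s=e@T[i];w=abs(e@np.array([T[i][1],-T[i][0]]))<.005
        print(i+1,[round(float(np.median(Q[w&(abs(s-q)<.003),2])),4) for q in np.arange(-.003,.034,.006) if (w&(abs(s-q)<.003)).any()])
cv2.imwrite("pics/c.png",np.vstack(o))
```

```text
[0.493243   0.34270368 0.23452428] [-0.82506225 -1.1498933  -0.28302463]
scene ((0.5427252054214478, 0.010973051190376282), (0.12739412486553192, 0.23443812131881714), 25.604238510131836)
1 [0.0569, 0.0571, 0.0574, 0.0592, 0.062, 0.0618, 0.038]
2 [0.038, 0.061, 0.0586, 0.0584, 0.0613, 0.0444, 0.049]
3 [0.0602, 0.0607, 0.0579, 0.061, 0.0622, 0.0528, 0.0389]
4 [0.0604, 0.0615, 0.0581, 0.0599, 0.0616, 0.0608, 0.0607]
5 [0.0611, 0.0615, 0.059, 0.06, 0.0629, 0.0611, 0.0489]
top ((0.5420022010803223, 0.010167896747589111), (0.12598784267902374, 0.23453688621520996), 25.775676727294922)
1 [0.0563, 0.06, 0.0574, 0.0621, 0.0608, 0.0622, 0.0638]
2 [0.0635, 0.0611, 0.058, 0.0602, 0.0621, 0.0627, 0.0619]
3 [0.0635, 0.0609, 0.0577, 0.0614, 0.0614, 0.0623, 0.0614]
4 [0.0594, 0.0623, 0.0597, 0.0633, 0.0622, 0.0623, 0.0613]
5 [0.0613, 0.0618, 0.0581, 0.0605, 0.0619, 0.0623, 0.064]
```

View pics/c.png

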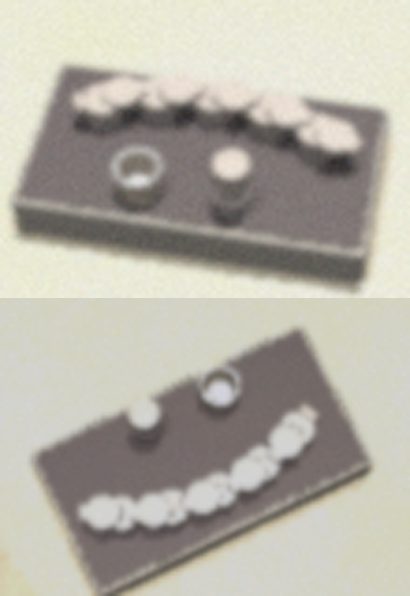

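Both views show all five caps lying flat, with the cap and lip tops at about 61–64 mm. The spare vial and cup stand in place and the block is unmoved. I let the arm settle and hand in.

carry_out --increments "0 0 0 0 0 0;0 0 0 0 0 0"

```text
clock: 10.55
ee_pos: [0.4942, 0.3392, 0.2342]
eef_rot: [2.769, 1.56, 2.76]
ft_force: [-0.3, 1.5, 0.7]
width: 0.0008
```

```bash
python3 -c "
from h import *
print(get_state()['ee_pos'],close_job())"
```

```text
the job is handed in; nothing more can be done
[0.49416609 0.33920386 0.23419706] None
```

All five caps look fully shut, and I handed the job in at about 10.5 s. No verdict is reported back. I made one stroke with the jaws closed and the fingertips at about 63 mm height, hinge side first, from cap 1 to cap 5.

- **Caps:** in the last pictures, cap and lip tops measured 61–64 mm, against 62 mm for a shut cap. Before the stroke the lips stood at about 69–75 mm.
- **Touch:** the highest wrist force I read was about 6 N. I only read it at the end of each move, so a brief higher peak would not show.
- **Block:** it moved by less than 1 mm and turned by about 0.3°, which is within the measuring noise.
- **Other things:** the spare vial and cup stand where they were, judged by eye in the last pictures. I did not re-measure the things on the bench, but the arm passed well above them. The arm ended clear of everything.
- **Disagreements:** a dip to 57–59 mm showed just past each hinge, both before and after. The raised lips also showed 5–10 mm further along the row than my model put them. I did not explain either, and carried the stroke past the last lip to allow for it. A few scene-camera readings near the lip ends fell on the block or background instead, so the lip heights there rest on the top view.

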